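# Set the iris of the drawing spotlight and switch it on

### The job

Push the upright black post of the spotlight's iris lever round its arc until the lever arm is lined up over the thin steel index bar that is clipped to the lamp's rim, then press the round button of the separate grey switch box right down and let it go. Only push and press with the fingers: the lamp stands loose and must not be lifted or shifted, the index clip must stay where it is, and the other things on the table are left alone.

Things in the scene. Friction and masses are not known exactly. Their poses are not given: they have to be found in the camera images.
- lamp: squat dark steel drum lamp, loose on the table, about 2 kg, shining upward: foot 210 mm across, drum 176 mm across, flat top 75 mm above the table, with white scale ticks every 10 degrees round the side where the lever is. Origin at the centre of the underside, z up; its z axis is also the axis of the iris ring. The lever and scale are on its -x side
- lever_post (a point): centre of the top of the black upright post on the end of the iris lever: post 14 mm in diameter, from 90 to 132 mm above the table, 118 mm from the lamp's axis. It stands on the end of an aluminium arm (10 mm wide, 88 to 94 mm above the table) that runs radially outward from the ring (112 mm across, top 88 mm high) on top of the lamp to 124 mm from the axis. x axis: along the arm towards the lamp's axis. About 1 N at the post turns the ring; it stays where it is left
- iris (a joint): angle of the iris ring about the lamp's upright axis, rad, anticlockwise seen from above; 0: the lever points along the lamp's -x; stops at -1.1 and 1.1
- index_end (a point): outer end of the top of the steel index bar, 140 mm from the lamp's axis and 84 mm above the table. The bar is 5 mm wide, runs radially from 85 to 140 mm from the axis, and passes 4 mm beneath the lever arm; it sits on a 26 mm wide steel clip that is fixed tightly to the drum's rim. x axis: along the bar towards the lamp's axis. Never moves against the lamp unless forced
- switchbox: grey plastic box 84 x 84 x 30 mm fixed to the table, left or right of the lamp; origin at the centre of its underside
- switch_top (a point): centre of the top of the round white spring button, 36 mm across, on top of the switch box; 6 mm travel, 5 N when fully down
- switch (a joint): how far the button is pressed, m, 0 (up) to 0.006 (down)
- paint_bottle: green, white-capped paint bottle, 60 mm across and 115 mm tall, on the opposite side of the lamp from the switch box; origin under its centre; leave alone
- brush_jar: glass jar of brushes, 80 mm across, about 220 mm tall with the brushes; origin under its centre; leave alone
- tape: roll of paper tape lying flat, 70 mm across and 25 mm high; origin under its centre; leave alone
- cone: white plaster drawing cone, 72 mm across and 95 mm tall; origin under its centre; leave alone
- water_jar: open glass, 70 mm across and 80 mm tall; origin under its centre; leave alone
- palette: flat wooden palette with paint dots, about 170 mm across and 6 mm thick; origin under its centre; leave alone
- lino_block: wooden printing block 70 x 45 x 30 mm; origin under its centre; leave alone
Things that resemble listed ones, but are neither listed nor needed, are in the scene too. Leave any yellow look-alike of the switchbox alone.

How it is judged:
On the way, in this order (a step that is already met when the one before it is completed fails the run):
1. the iris lever is lined up with the index bar and at rest (angle between the x axis of lever_post and the x axis of index_end, either way round below 0.06 rad and velocity of joint iris between -0.05 and 0.05 rad/s), for 0.3 s.
2. the switch button is pressed down while the lever is lined up (value of joint switch above 0.0045 m and angle between the x axis of lever_post and the x axis of index_end, either way round below 0.06 rad), for 0.05 s.
At the end, for the whole second after the job is handed in: The lever arm is within 0.06 rad (3.4 degrees, 7 mm at the post) of the index bar, the button has been pressed afterwards and has sprung back up, and the lamp stands upright, at rest, within 15 mm of where it was, the index bar's end within 20 mm (angle between the x axis of lever_post and the x axis of index_end, either way round below 0.06 rad and value of joint switch below 0.002 m and linear speed of lamp below 0.01 m/s and angle between lamp's own z axis and vertical below 0.03 rad and distance of lamp from where it was at the start of the episode below 0.015 m and distance of index_end from where it was at the start of the episode below 0.02 m); the robot touches nothing.
It fails at once if the lamp is lifted, tipped or shifted by more than 15 mm (height (world z) of lamp above 0.006 m or distance of lamp from where it was at the start of the episode above 0.015 m or angle between lamp's own z axis and vertical above 0.08 rad).
It fails at once if the end of the index bar is moved by more than 20 mm (distance of index_end from where it was at the start of the episode above 0.02 m).
It fails at once if another thing on the table is moved by more than 20 mm (distance of any of paint_bottle, brush_jar, tape, cone, water_jar, palette, lino_block from where it was at the start of the episode above 0.02 m).
It also fails if it takes over 58 s, if anything falls off the work surface, if the arm or the gripper's body presses on something with over 40 N, if the wrist force passes 120 N, or if a joint passes its speed limit or range.

### The arm

A 6-joint arm with a two-finger parallel gripper is mounted at the origin on the work surface. World frame = base frame: x ahead of the robot, y to its left, z up, the work surface at z = 0. Lengths are in m, angles in rad, forces in N, time in s.
With the tool pointing down it reaches from about 0.425 to 0.95 m from the base axis. Payload 3.5 kg.
Tool frame: the origin (TCP) lies midway between the tips of the shut fingers; the grasp point (between the pads) lies 19 mm behind it; z points along the fingers, y is the line along which they close (so a half turn about z gives the same grasp; the last joint's range is limited). The gripper opens to 85 mm and grips with 20 to 120 N. Pads are 22 mm wide; open, the fingers measure 114 mm over their backs; the gripper's body (76 mm by 85 mm) begins 54 mm behind the grasp point. The pads swing forward as they close: fully open they stand 13 mm farther back than shut.
Start: joints at [1.196, 0.286, 1.577, -0, 1.279, -0.15], TCP at [0.15, 0.658, 0.193] pointing down, gripper open.
Joint ranges: [-2.77, 2.77], [-0.9, 2.22], [0.21, 2.48], [-1.53, 4.67], [0.24, 2.81], [-2.84, 2.84]. Speed limits (rad/s): [2.79, 2.79, 3.14, 3.14, 3.14, 3.14].

### API

Orientations are given as a unit quaternion [x, y, z, w].
In Python, from plant import * gives the robot as it stands.
- The arm moves only by the tool move_arm, never from a script. Its argument "moves" is a list of rows, each a list of 3 entries, a list of its own where there are three numbers: the opening, from 0 (shut) to 1 (fully open), then the shift along the tool's x, y, z in m, then the turn, a rotation vector about the tool's x, y, z in rad. A call has exactly 10 rows; each row shifts and turns the commanded pose from where the row before left it, along the tool's axes as they then stand; what a row does not reach is not made up. A row lasts 1/12 s, in which the tool goes at most 41.7 mm and 7.16 degrees, less where a joint would pass 70% of its speed; a pose out of reach is approached as far as the arm can. A call is refused whole if a number of a shift passes 0.0417 or a number of a turn 0.125, either way. A call with a gripper value outside its range is refused whole. The fingers move at their own pace and stop on an object; "grip_force" is the grip in N (left out, the last holds). Time passes only in rows, so rows that do not move let the fingers close, or fill a call up. It gives the time, the measured TCP pose, the force, the opening and the grip force at its end, in the units of the state.
- get_state(): the state, without advancing time (a new reading comes with each control period).
- read_camera(name): name is "scene" or "top" or "wrist"; returns the picture (420x560x3 uint8, red, green, blue); there is no depth.
- camera_params(name): a dict with "fx", "fy", "cx", "cy" (pixels), "rvec" (rotation vector, rad) and "tvec" (3), from world to camera coordinates, as OpenCV has them; the wrist camera has in their place "tool_from_camera" (4x4, takes a point from camera to tool coordinates, whose origin is the TCP and whose axes are the flange's). Camera axes: x right, y down, z forward; pixel columns grow to the right and rows downward; lengths in m; the calibration is good to about 2 mm. A picture is of the moment at which its call begins: read the wrist's pose just before it. camera_params takes no time and is no camera call.
- sign_off(): hands the job in; it is judged then, once.
The state is a dict: "time": time; "qpos": joint angles; "dq": joint speeds; "joint_efforts": joint torques, N m; "eef_pos": TCP position; "tcp_rot": TCP orientation; "contact_force": force on the tool from outside, world axes, zero at the start; "wrist_torque": the same for the moment, N m; "opening": opening from 0.0 (shut) to 1.0 (fully open); "finger_force": force on a finger pad.
Only numpy, scipy, OpenCV 4.12 (cv2) and the standard library are available. Lean on these libraries where they do the work, as an engineer would, in place of code of your own. Each camera call takes 0.05 s, during which the arm holds its last target. There are 200 camera calls.

## Working session

There is one attempt and no reset: what is moved stays moved. The work goes in short steps, Python scripts to look and compute and a tool call to move; the robot and the scene stay as the last step left them, time stands still between calls to the robot, and variables do not carry over. Pictures are saved under pics/ and viewed, at most 10 in all, crops included, and the job is handed in when it is done.

Besides the shell and the picture viewer there is one more tool, called after "Request:" in YAML: its name, and indented under it one key for each argument. move_arm: Moves the arm, as the interface text tells. Its arguments: {"type":"object","properties":{"moves":{"type":"array"},"grip_force":{"type":"number"}},"required":["moves"]}

```bash
mkdir -p pics; cat > h.py <<'E'
from plant import *
import numpy as np, cv2
def snap(n,f,crop=None,s=1):
    im=read_camera(n)
    im=cv2.cvtColor(im,cv2.COLOR_RGB2BGR); cv2.imwrite('pics/raw_'+f,im)
    return im
def crop(raw,f,x0,y0,x1,y1,s):
    im=cv2.imread('pics/raw_'+raw)[y0:y1,x0:x1]
    cv2.imwrite('pics/'+f,cv2.resize(im,None,fx=s,fy=s,interpolation=cv2.INTER_CUBIC))
def ray(n,u,v,z):
    p=camera_params(n);R=cv2.Rodrigues(np.array(p['rvec'],float))[0];t=np.array(p['tvec'],float).ravel()
    d=R.T@np.array([(u-p['cx'])/p['fx'],(v-p['cy'])/p['fy'],1]);c=-R.T@t
    return c+d*(z-c[2])/d[2]
def proj(n,P):
    p=camera_params(n);R=cv2.Rodrigues(np.array(p['rvec'],float))[0]
    q=R@np.array(P,float)+np.array(p['tvec'],float).ravel()
    return p['fx']*q[0]/q[2]+p['cx'],p['fy']*q[1]/q[2]+p['cy']
E
python3 - <<'E'
from h import *
a=snap('top','top.png');b=snap('scene','scene.png')
cv2.imwrite('pics/top.png',a);cv2.imwrite('pics/scene.png',b)
print(get_state()); print(camera_params('top'))
E
```

```text
{'time': 0.1, 'qpos': array([ 1.19603351e+00,  2.87128361e-01,  1.57806910e+00,  2.66020351e-05,
        1.27862919e+00, -1.49999709e-01]), 'dq': array([ 0.00123888, -0.00231949, -0.002321  , -0.00026175, -0.00111215,
       -0.00055099]), 'joint_efforts': array([ 4.20629303e-04, -4.07296550e+01, -2.93697578e+01, -1.70119401e-04,
        3.37993806e-03, -8.56965443e-06]), 'eef_pos': array([0.15014487, 0.65736956, 0.19133057]), 'tcp_rot': array([ 1.12148896e-01,  9.93690785e-01, -1.07546988e-03, -3.02026398e-04]), 'contact_force': array([-0.37237953,  0.36012669,  1.23189715]), 'wrist_torque': array([-0.01424985, -0.0333874 ,  0.01684519]), 'finger_force': 0.0, 'opening': 0.998753152734876}
{'fx': 428.3757122824532, 'fy': 428.3757122824532, 'cx': 281.78175122718847, 'cy': 210.9020139370055, 'rvec': array([ 2.18013876, -2.17809719,  0.12604819]), 'tvec': array([-0.02276722,  0.59221657,  1.19069336])}
```

View pics/top.png

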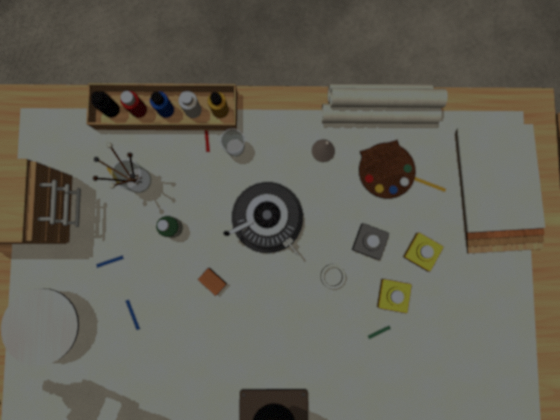

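View pics/scene.png

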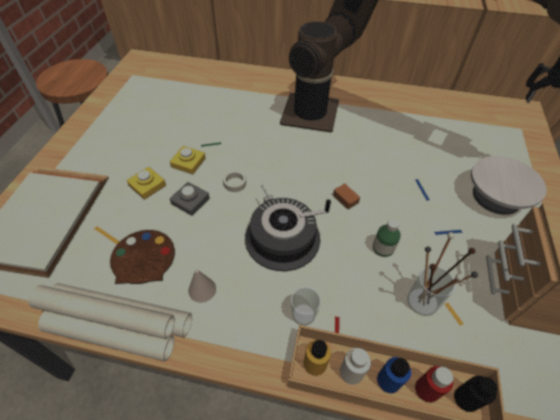

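Top view: lamp at (267,216), black post at (227,233) with its arm to the ring, index bar and clip near (292,245). Switch box candidates are grey (372,241), yellow (424,252) and yellow (395,296); by the description I choose the grey one. I'll check that in a close crop.

```bash
python3 - <<'E'
from h import *
crop('top.png','c1.png',215,165,415,315,4)
im=cv2.imread('pics/c1.png');cv2.imwrite('pics/c1.png',cv2.convertScaleAbs(im,alpha=1.8))
E
```

```text
(no output)
```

View pics/c1.png

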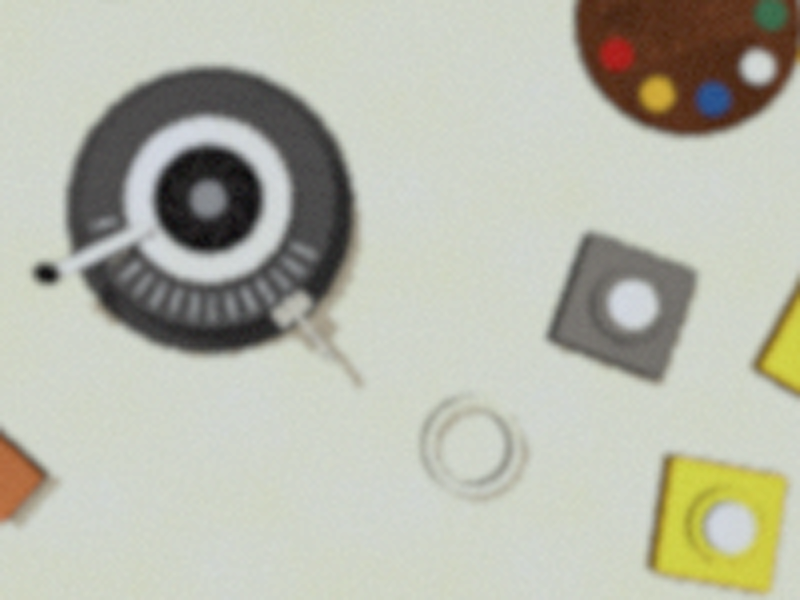

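Crop: ring centre (208,199), post top (46,272), clip centre (293,310), bar running out to about (325,348), grey box's button (632,304). The grey box is confirmed; both look-alikes are yellow.

```bash
python3 - <<'E'
from h import *
c=lambda u,v,z: ray('top',215+(u+.5)/4-.5,165+(v+.5)/4-.5,z)
C=c(208,199,.088); P=c(46,272,.132); K=c(293,310,.080); B=c(325,348,.084); S=c(632,304,.039);SB=c(622,306,.030)
print(C,P,K,B,S,SB)
for n,q in(('post',P),('clip',K),('bar',B)):
    d=q-C;print(n,np.hypot(d[0],d[1]),np.degrees(np.arctan2(d[1],d[0])))
for n,p in [('tape',(333,277,.02)),('bottle',(168,227,.1)),('cone',(322,150,.05)),('lino',(212,281,.03)),('water',(235,146,.06)),('jar',(138,180,.05)),('pal',(388,170,0.))]: print(n,ray('top',*p))
# button height check using scene: project candidates
for z in(.034,.039,.045):print(z,proj('scene',c(632,304,z)))
for a in(-130,-135,-137,-140,-145):
    r=np.radians(a);q=C+[.14*np.cos(r),.14*np.sin(r),0];q[2]=.084;u,v=proj('top',q);print(a,(u-215)*4,(v-165)*4)
crop('scene.png','c2.png',150,140,350,270,4)
im=cv2.imread('pics/c2.png');cv2.imwrite('pics/c2.png',cv2.convertScaleAbs(im,alpha=1.8))
E
```

```text
[0.57693118 0.01983005 0.088     ] [0.52535199 0.1236393  0.132     ] [ 0.50223371 -0.03786051  0.08      ] [ 0.47659002 -0.05927772  0.084     ] [ 0.507623   -0.27794531  0.039     ] [ 0.50646573 -0.27286461  0.03      ]
post 0.11591709442288636 116.4211738587699
clip 0.09438173584393278 -142.32027177884225
bar 0.12777475097345298 -141.74817979559592
tape [ 0.40527459 -0.1674968   0.02      ]
bottle [0.54169426 0.28171956 0.1       ]
cone [ 0.76445208 -0.1362396   0.05      ]
lino [0.39505679 0.17274333 0.03      ]
water [0.77241537 0.10993897 0.06      ]
jar [0.67651822 0.38124878 0.05      ]
pal [ 0.71724549 -0.33688904  0.        ]
0.034 (np.float64(187.57136808698687), np.float64(193.56314814750516))
0.039 (np.float64(187.66499682483743), np.float64(192.4540256170211))
0.045 (np.float64(187.77824385839654), np.float64(191.11250548853897))
-130 365.11589976183086 331.0997320539832
-135 352.9664692295223 344.49884893966475
-137 347.7810841129283 349.55613025093453
-140 339.67353006606254 356.7976904821378
-145 325.3377436249789 367.89772117778443
```

View pics/c2.png

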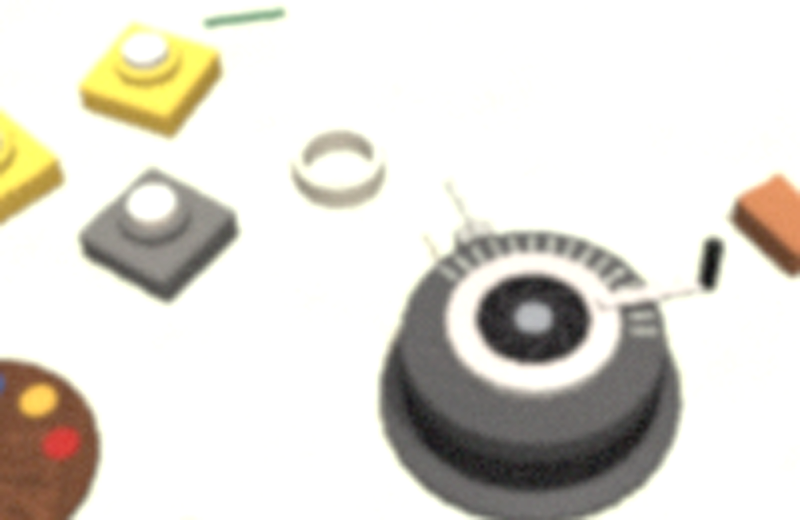

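Clip and bar lie at about -142° (218°) and the post at 116.4°, so the lever needs about +101°. I'll straddle the post with part-open fingers and sweep it round the arc.

Request:
move_arm:
  moves:
    - [0.4, [-0.0242, -0.0218, 0], [0, 0, 0]]
    - [0.4, [-0.0242, -0.0218, 0], [0, 0, 0]]
    - [0.4, [-0.0242, -0.0218, 0], [0, 0, 0]]
    - [0.4, [-0.0242, -0.0218, 0], [0, 0, 0]]
    - [0.4, [-0.0242, -0.0218, 0], [0, 0, 0]]
    - [0.4, [-0.0242, -0.0218, 0], [0, 0, 0]]
    - [0.4, [-0.0242, -0.0218, 0], [0, 0, 0]]
    - [0.4, [-0.0242, -0.0218, 0], [0, 0, 0]]
    - [0.4, [-0.0242, -0.0218, 0], [0, 0, 0]]
    - [0.4, [-0.0242, -0.0218, 0], [0, 0, 0]]

```text
time: 0.93
eef_pos: [0.338, 0.39, 0.1922]
tcp_rot: [0.112, 0.994, -0.0, -0.0]
contact_force: [1.2, 0.1, 0.7]
opening: 0.401
finger_force: 0.0
```

Request:
move_arm:
  moves:
    - [0.4, [-0.0242, -0.0218, 0], [0, 0, 0]]
    - [0.4, [-0.0242, -0.0218, 0], [0, 0, 0]]
    - [0.4, [-0.0242, -0.0218, 0], [0, 0, 0]]
    - [0.4, [-0.0242, -0.0218, 0], [0, 0, 0]]
    - [0.4, [-0.0242, -0.0218, 0], [0, 0, 0]]
    - [0.4, [-0.0242, -0.0218, 0], [0, 0, 0]]
    - [0.4, [-0.0242, -0.0218, 0], [0, 0, 0]]
    - [0.4, [-0.0242, -0.0218, 0], [0, 0, 0]]
    - [0.4, [-0.0242, -0.0218, 0], [0, 0, 0]]
    - [0.4, [-0.0242, -0.0218, 0], [0, 0, 0]]

```text
time: 1.77
eef_pos: [0.5254, 0.1236, 0.1922]
tcp_rot: [0.112, 0.994, 0.0, -0.0]
contact_force: [0.3, 0.7, -0.1]
opening: 0.399
finger_force: 0.0
```

Request:
move_arm:
  moves:
    - [0.4, [0, 0, 0], [0, 0, 0.089]]
    - [0.4, [0, 0, 0], [0, 0, 0.089]]
    - [0.4, [0, 0, 0], [0, 0, 0.089]]
    - [0.4, [0, 0, 0], [0, 0, 0.089]]
    - [0.4, [0, 0, 0], [0, 0, 0.089]]
    - [0.4, [0, 0, 0], [0, 0, 0.089]]
    - [0.4, [0, 0, 0], [0, 0, 0.089]]
    - [0.4, [0, 0, 0], [0, 0, 0.089]]
    - [0.4, [0, 0, 0], [0, 0, 0.089]]
    - [0.4, [0, 0, 0], [0, 0, 0.089]]

```text
time: 2.6
eef_pos: [0.5246, 0.1251, 0.192]
tcp_rot: [0.531, 0.847, -0.0, -0.001]
contact_force: [-0.2, 0.2, -0.2]
opening: 0.399
finger_force: 0.0
```

```bash
cat >> h.py <<'E'
from scipy.spatial.transform import Rotation as Ro
def err(P):
    s=get_state();R=Ro.from_quat(s['tcp_rot']).as_matrix()
    print('t',s['time'],'pos',s['eef_pos'].round(4),'yawy',np.degrees(np.arctan2(R[1,1],R[0,1])).round(1),'z',R[:,2].round(3),'F',s['contact_force'].round(1),'open',round(s['opening'],3),'q6',s['qpos'][5].round(2))
    print('shift',(R.T@(np.array(P)-s['eef_pos'])).round(4))
E
python3 - <<'E'
from h import *
err([.5245,.1255,.193])
im=snap('wrist','w1.png'); cv2.imwrite('pics/w1.png',cv2.convertScaleAbs(im,alpha=1.6))
s=get_state();T=np.eye(4);T[:3,:3]=Ro.from_quat(s['tcp_rot']).as_matrix();T[:3,3]=s['eef_pos']
p=camera_params('wrist');W=T@np.array(p['tool_from_camera']);Wi=np.linalg.inv(W)
for q in([.5245,.1255,.132],[.5769,.0198,.088]):
    c=Wi@np.array(q+[1]);print(p['fx']*c[0]/c[2]+p['cx'],p['fy']*c[1]/c[2]+p['cy'])
E
```

```text
t 2.6 pos [0.5246 0.1251 0.192 ] yawy 25.9 z [-0.001 -0.    -1.   ] F [-0.2  0.2 -0.2] open 0.399 q6 -0.41
shift [ 0.0004  0.0001 -0.001 ]
277.8166746746583 205.96542035956898
279.3400496806305 300.5126407382264
```

View pics/w1.png

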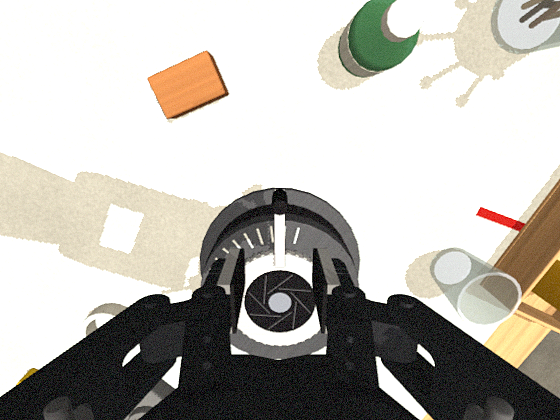

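Wrist view: post top at about (280,197), predicted at (278,206); the iris centre at (280,300) matches the prediction. The fingers straddle the lever line. I'll check the radial difference.

```bash
python3 - <<'E'
from h import *
s=get_state();T=np.eye(4);T[:3,:3]=Ro.from_quat(s['tcp_rot']).as_matrix();T[:3,3]=s['eef_pos']
p=camera_params('wrist');X=np.array(p['tool_from_camera']);W=T@X
print(X.round(3))
im=cv2.imread('pics/raw_w1.png');print(im[180:220:2,280].sum(1))
for v in(190,197,203,212):
    d=W[:3,:3]@np.array([(280-p['cx'])/p['fx'],(v-p['cy'])/p['fy'],1]);c=W[:3,3]
    for z in(.132,.094):
        q=c+d*(z-c[2])/d[2];r=q[:2]-[.5769,.0198];print(v,z,q.round(4),np.hypot(*r),np.degrees(np.arctan2(r[1],r[0])))
E
```

```text
[[-0.001 -0.957 -0.289  0.073]
 [ 1.    -0.001 -0.     0.001]
 [ 0.    -0.289  0.957 -0.182]
 [ 0.     0.     0.     1.   ]]
[511 513 507 534  17   0   3   4  65  30  77  44  44 101  81  25  61 158
 524 497]
190 0.132 [0.5203 0.1383 0.132 ] 0.13134859023917747 115.52986354449617
190 0.094 [0.5245 0.13   0.094 ] 0.12205041174483872 115.43216642458862
197 0.132 [0.5228 0.1331 0.132 ] 0.12553231815684113 115.51974895490665
197 0.094 [0.5274 0.124  0.094 ] 0.11531950551843491 115.41372218135149
203 0.132 [0.525  0.1285 0.132 ] 0.12048409232936066 115.51017837335361
203 0.094 [0.5299 0.1187 0.094 ] 0.1094774309682279 115.39587499126716
212 0.132 [0.5283 0.1216 0.132 ] 0.11280063499644173 115.4939677150403
212 0.094 [0.5338 0.1107 0.094 ] 0.10058574188181701 115.36473241569765
```

Request:
move_arm:
  moves:
    - [0.4, [0, 0, 0.0089], [0, 0, 0]]
    - [0.4, [0, 0, 0.0089], [0, 0, 0]]
    - [0.4, [0, 0, 0.0089], [0, 0, 0]]
    - [0.4, [0, 0, 0.0089], [0, 0, 0]]
    - [0.4, [0, 0, 0.0089], [0, 0, 0]]
    - [0.4, [0, 0, 0.0089], [0, 0, 0]]
    - [0.4, [0, 0, 0.0089], [0, 0, 0]]
    - [0.4, [0, 0, 0.0089], [0, 0, 0]]
    - [0.4, [0, 0, 0.0089], [0, 0, 0]]
    - [0.4, [0, 0, 0.0089], [0, 0, 0]]

```text
time: 3.48
eef_pos: [0.525, 0.1251, 0.1027]
tcp_rot: [0.529, 0.849, -0.0, -0.0]
contact_force: [0.0, 0.1, 1.0]
opening: 0.398
finger_force: 0.0
```

Request:
move_arm:
  moves:
    - [0.4, [-0.0002, -0.007, 0], [0, 0, -0.0593]]
    - [0.4, [-0.0002, -0.007, 0], [0, 0, -0.0593]]
    - [0.4, [-0.0002, -0.007, 0], [0, 0, -0.0593]]
    - [0.4, [-0.0002, -0.007, 0], [0, 0, -0.0593]]
    - [0.4, [-0.0002, -0.007, 0], [0, 0, -0.0593]]
    - [0.4, [-0.0002, -0.007, 0], [0, 0, -0.0593]]
    - [0.4, [-0.0002, -0.007, 0], [0, 0, -0.0593]]
    - [0.4, [-0.0002, -0.007, 0], [0, 0, -0.0593]]
    - [0.4, [-0.0002, -0.007, 0], [0, 0, -0.0593]]
    - [0.4, [-0.0002, -0.007, 0], [0, 0, -0.0593]]

```text
time: 4.32
eef_pos: [0.4744, 0.0778, 0.1033]
tcp_rot: [0.256, 0.967, 0.0, 0.0]
contact_force: [-0.0, -0.2, 0.6]
opening: 0.4
finger_force: 0.0
```

```bash
cat >> h.py <<'E'
def arc(rad=.118):
    s=get_state();C=np.array([.5769,.0198]);r=s['eef_pos'][:2]-C
    print('r',np.hypot(*r),'ang',np.degrees(np.arctan2(r[1],r[0]))%360)
    err(s['eef_pos'])
E
python3 -c "
from h import *
arc()"
```

```text
r 0.1177516073450959 ang 150.51463673599045
t 4.3167 pos [0.4744 0.0778 0.1033] yawy 60.3 z [ 0.  0. -1.] F [-0.  -0.2  0.6] open 0.4 q6 -1.1
shift [0. 0. 0.]
```

Tracking well; continuing along the arc.

Request:
move_arm:
  moves:
    - [0.4, [-0.0002, -0.007, 0], [0, 0, -0.0593]]
    - [0.4, [-0.0002, -0.007, 0], [0, 0, -0.0593]]
    - [0.4, [-0.0002, -0.007, 0], [0, 0, -0.0593]]
    - [0.4, [-0.0002, -0.007, 0], [0, 0, -0.0593]]
    - [0.4, [-0.0002, -0.007, 0], [0, 0, -0.0593]]
    - [0.4, [-0.0002, -0.007, 0], [0, 0, -0.0593]]
    - [0.4, [-0.0002, -0.007, 0], [0, 0, -0.0593]]
    - [0.4, [-0.0002, -0.007, 0], [0, 0, -0.0593]]
    - [0.4, [-0.0002, -0.007, 0], [0, 0, -0.0593]]
    - [0.4, [-0.0002, -0.007, 0], [0, 0, -0.0593]]

```text
time: 5.15
eef_pos: [0.4591, 0.0104, 0.1033]
tcp_rot: [-0.037, 0.999, -0.0, 0.0]
contact_force: [0.4, -0.8, 0.1]
opening: 0.403
finger_force: 0.0
```

Request:
move_arm:
  moves:
    - [0.4, [-0.0002, -0.007, 0], [0, 0, -0.0593]]
    - [0.4, [-0.0002, -0.007, 0], [0, 0, -0.0593]]
    - [0.4, [-0.0002, -0.007, 0], [0, 0, -0.0593]]
    - [0.4, [-0.0002, -0.007, 0], [0, 0, -0.0593]]
    - [0.4, [-0.0002, -0.007, 0], [0, 0, -0.0593]]
    - [0.4, [-0.0002, -0.007, 0], [0, 0, -0.0593]]
    - [0.4, [-0.0002, -0.007, 0], [0, 0, -0.0593]]
    - [0.4, [-0.0002, -0.007, 0], [0, 0, -0.0593]]
    - [0.4, [-0.0001, -0.0035, 0], [0, 0, -0.03]]
    - [0.4, [0, 0, 0], [0, 0, 0]]

```text
time: 5.98
eef_pos: [0.4782, -0.0457, 0.1034]
tcp_rot: [-0.284, 0.959, -0.0, 0.0]
contact_force: [0.5, 0.3, 0.4]
opening: 0.396
finger_force: 0.0
```

```bash
python3 - <<'E'
from h import *
arc()
im=snap('wrist','w2.png')
crop('w2.png','w2.png',180,130,380,280,4)
a=cv2.imread('pics/w2.png');cv2.imwrite('pics/w2.png',cv2.convertScaleAbs(a,alpha=1.5))
E
```

```text
r 0.11844084665821852 ang 213.5989782255153
t 5.9833 pos [ 0.4782 -0.0457  0.1034] yawy 123.0 z [ 0. -0. -1.] F [0.5 0.3 0.4] open 0.396 q6 -2.45
shift [0. 0. 0.]
```

View pics/w2.png

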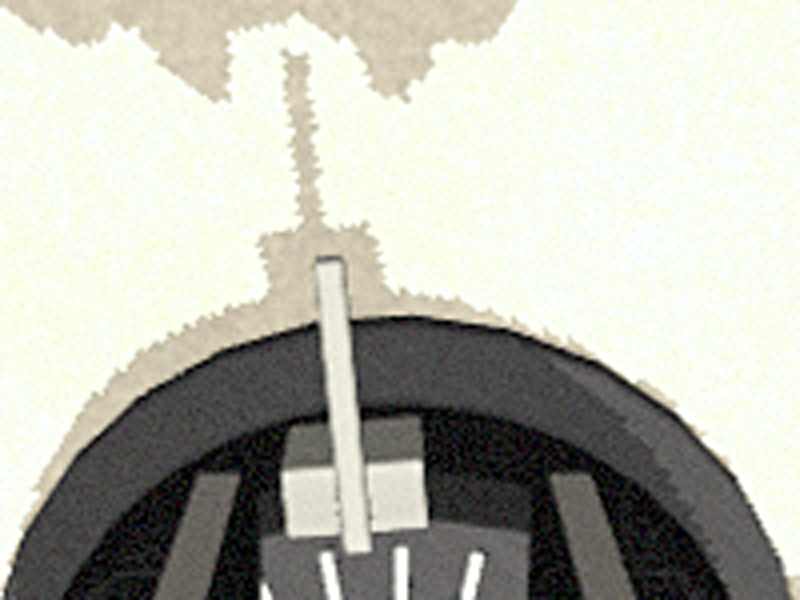

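Crop shows the index bar from (330,260) to (357,550) on its clip; the post lies lower, between the fingers. I'll compute the bar's angle and view the rest.

```bash
python3 - <<'E'
from h import *
s=get_state();T=np.eye(4);T[:3,:3]=Ro.from_quat(s['tcp_rot']).as_matrix();T[:3,3]=s['eef_pos']
p=camera_params('wrist');W=T@np.array(p['tool_from_camera']);Wi=np.linalg.inv(W)
C=np.array([.5769,.0198]);Q=[]
for u,v in((330,260),(357,550)):
    d=W[:3,:3]@np.array([(180+(u+.5)/4-.5-p['cx'])/p['fx'],(130+(v+.5)/4-.5-p['cy'])/p['fy'],1]);c=W[:3,3]
    q=(c+d*(.084-c[2])/d[2])[:2];Q.append(q);r=q-C;print(q.round(4),np.hypot(*r).round(4),np.degrees(np.arctan2(r[1],r[0]))%360)
e=Q[0]-Q[1];print('dir',np.degrees(np.arctan2(e[1],e[0]))%360)
for a in(203,208,213):
    r=np.radians(a);q=[*(C+.118*np.array([np.cos(r),np.sin(r)])),.132,1];c=Wi@q;print(a,p['fx']*c[0]/c[2]+p['cx'],p['fy']*c[1]/c[2]+p['cy'])
crop('w2.png','w2b.png',160,220,400,400,3.3)
a=cv2.imread('pics/w2b.png');cv2.imwrite('pics/w2b.png',cv2.convertScaleAbs(a,alpha=1.5,beta=20))
E
```

```text
[ 0.4668 -0.0662] 0.1398 217.99240862817396
[ 0.5099 -0.0335] 0.0856 218.53175763601547
dir 217.14004504271142
203 318.60626253159506 257.7987901311334
208 299.8801393638016 255.60006245832423
213 280.9230325189037 254.89859299141528
```

View pics/w2b.png

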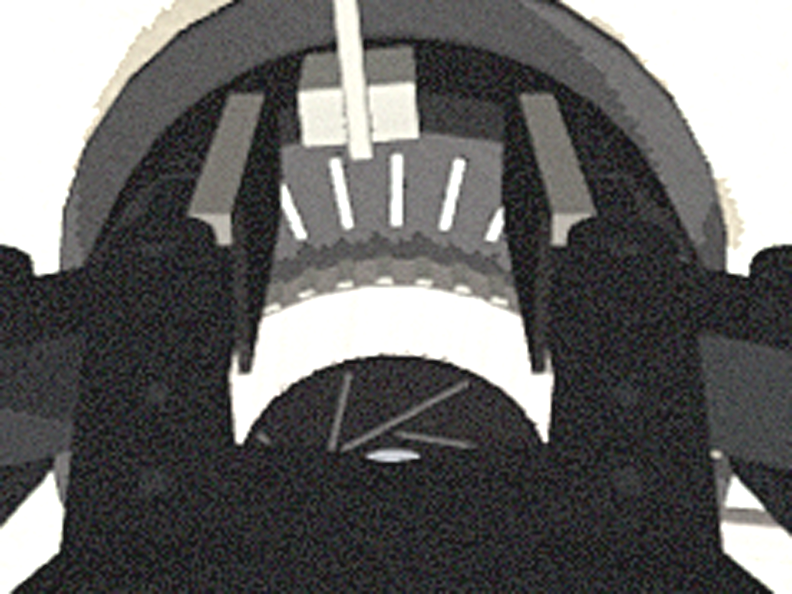

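The post is not between the fingers, so it slipped out somewhere on the way. I'll check the fixed cameras.

```bash
python3 - <<'E'
from h import *
snap('top','t2.png');snap('scene','s2.png')
a=cv2.imread('pics/raw_t2.png')[150:300,190:340];b=cv2.imread('pics/raw_s2.png')[140:290,220:370]
m=np.hstack([a,b]);m=cv2.resize(m,None,fx=2.66,fy=2.66,interpolation=cv2.INTER_CUBIC)
cv2.imwrite('pics/m2.png',cv2.convertScaleAbs(m,alpha=1.7,beta=15))
E
```

```text
(no output)
```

View pics/m2.png

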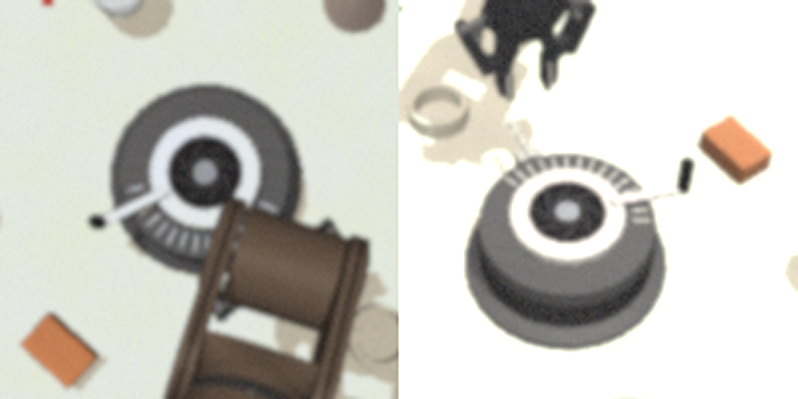

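The lever has not moved: its post is still at (98,220) in the top half of the composite. In the scene half the fingertips sit at (505,95) and (548,85). I'll compare that with where the TCP should project.

```bash
python3 - <<'E'
from h import *
s=get_state();e=s['eef_pos'];R=Ro.from_quat(s['tcp_rot']).as_matrix();C=np.array([.5769,.0198,0])
for k in(-.017,0,.017):print(k,proj('scene',e+R[:,1]*k),proj('top',e+R[:,1]*k))
print('seen',[(220+(x-399)/2.66,140+y/2.66) for x,y in((505,95),(548,85),(687,162),(685,190))])
for a in (114,116,118):
  r=np.radians(a)
  print(a,[proj('scene',C+[.118*np.cos(r),.118*np.sin(r),z]) for z in(.132,.09)],proj('top',C+[.118*np.cos(r),.118*np.sin(r),.132]))
print('seen top',190+98/2.66,150+220/2.66)
E
```

```text
-0.017 (np.float64(261.84546322057565), np.float64(184.74867226054062)) (np.float64(296.2090650334987), np.float64(247.69324898595517))
0 (np.float64(267.69853894309944), np.float64(183.1961085262542)) (np.float64(290.84187111360336), np.float64(251.1912318537219))
0.017 (np.float64(273.51048734775316), np.float64(181.6544540617672)) (np.float64(285.46371568255574), np.float64(254.69635871121355))
seen [(259.8496240601504, 175.71428571428572), (276.01503759398497, 171.95488721804512), (328.2706766917293, 200.90225563909775), (327.5187969924812, 211.42857142857144)]
114 [(np.float64(328.92257719437333), np.float64(201.0769501971122)), (np.float64(327.03681620140065), np.float64(211.41887926207883))] (np.float64(224.61024575340684), np.float64(231.2510314706574))
116 [(np.float64(328.4398395169839), np.float64(199.87342621199122)), (np.float64(326.5745819726142), np.float64(210.22920970908868))] (np.float64(225.2652065711044), np.float64(232.69369416994465))
118 [(np.float64(327.90603265455405), np.float64(198.68563137125352)), (np.float64(326.06280972761925), np.float64(209.05490159406713))] (np.float64(225.97092240736768), np.float64(234.11290619016765))
seen top 226.8421052631579 232.70676691729324
```

```bash
python3 - <<'E'
from h import *
p=camera_params('wrist');Xi=np.linalg.inv(np.array(p['tool_from_camera']))
for z in(0,-.005,-.01,-.02,-.03,-.04):
    o=[]
    for x in(.011,-.011):
        for y in(.017,.0245,.031):
            c=Xi@[x,y,z,1];o.append((round(p['fx']*c[0]/c[2]+p['cx']),round(p['fy']*c[1]/c[2]+p['cy'])))
    print(z,o)
s=get_state();e=s['eef_pos'];R=Ro.from_quat(s['tcp_rot']).as_matrix()
for z in(0,.01,.02,.03,.04):
    print(z,[np.round(proj('scene',e+R[:,1]*k+[0,0,z]),1) for k in(-.03,-.022,-.017,.017,.022,.03)])
E
```

```text
0 [(307, 218), (319, 218), (329, 218), (306, 250), (318, 250), (328, 250)]
-0.005 [(307, 220), (320, 220), (331, 220), (307, 254), (319, 254), (329, 254)]
-0.01 [(308, 223), (321, 223), (332, 223), (307, 257), (320, 257), (330, 257)]
-0.02 [(310, 229), (323, 229), (335, 229), (309, 265), (322, 265), (333, 265)]
-0.03 [(312, 236), (326, 236), (338, 236), (311, 273), (324, 273), (336, 273)]
-0.04 [(314, 244), (329, 244), (342, 244), (313, 283), (327, 283), (340, 283)]
0 [array([257.3, 185.9]), array([260.1, 185.2]), array([261.8, 184.7]), array([273.5, 181.7]), array([275.2, 181.2]), array([277.9, 180.5])]
0.01 [array([257.2, 183.4]), array([260. , 182.7]), array([261.8, 182.2]), array([273.5, 179.1]), array([275.2, 178.7]), array([278., 178.])]
0.02 [array([257.1, 180.9]), array([259.9, 180.2]), array([261.7, 179.7]), array([273.5, 176.6]), array([275.3, 176.1]), array([278. , 175.4])]
0.03 [array([257. , 178.3]), array([259.9, 177.6]), array([261.6, 177.1]), array([273.6, 174. ]), array([275.3, 173.5]), array([278.1, 172.8])]
0.04 [array([256.9, 175.7]), array([259.8, 174.9]), array([261.5, 174.5]), array([273.6, 171.4]), array([275.3, 170.9]), array([278.1, 170.2])]
```

Both views put the fingertips about 40 mm above the reported TCP at this opening, so they passed over the post. I'll lift, shut the fingers, go to the post's trailing side, clear of the foot, and push with the shut fingers lower down.

Request:
move_arm:
  moves:
    - [0, [0, 0, -0.0097], [0, 0, 0.102]]
    - [0, [0, 0, -0.0097], [0, 0, 0.102]]
    - [0, [0, 0, -0.0097], [0, 0, 0.102]]
    - [0, [0, 0, -0.0097], [0, 0, 0.102]]
    - [0, [0, 0, -0.0097], [0, 0, 0.102]]
    - [0, [0, 0, -0.0097], [0, 0, 0.102]]
    - [0, [0, 0, -0.0097], [0, 0, 0.102]]
    - [0, [0, 0, -0.0097], [0, 0, 0.102]]
    - [0, [0, 0, -0.0097], [0, 0, 0.102]]
    - [0, [0, 0, -0.0097], [0, 0, 0.102]]

```text
time: 6.97
eef_pos: [0.4776, -0.0447, 0.2009]
tcp_rot: [0.223, 0.975, 0.0, -0.0]
contact_force: [1.1, -1.1, -0.4]
opening: -0.003
finger_force: 0.0
```

Request:
move_arm:
  moves:
    - [0, [0, 0, 0], [0, 0, 0.102]]
    - [0, [0, 0, 0], [0, 0, 0.102]]
    - [0, [0, 0, 0], [0, 0, 0.102]]
    - [0, [0, 0, 0], [0, 0, 0.102]]
    - [0, [0, 0, 0], [0, 0, 0.102]]
    - [0, [0, 0, 0], [0, 0, 0.102]]
    - [0, [0, 0, 0], [0, 0, 0.102]]
    - [0, [0, 0, 0], [0, 0, 0.102]]
    - [0, [0, 0, 0], [0, 0, 0.102]]
    - [0, [0, 0, 0], [0, 0, 0.102]]

```text
time: 7.8
eef_pos: [0.4776, -0.0447, 0.2004]
tcp_rot: [0.67, 0.742, -0.0, -0.0]
contact_force: [0.5, 0.7, 0.2]
opening: -0.004
finger_force: 0.0
```

```bash
python3 -c "
from h import *
err([.564,.141,.2])"
```

```text
t 7.8 pos [ 0.4776 -0.0447  0.2004] yawy 5.8 z [-0.  0. -1.] F [0.5 0.7 0.2] open -0.004 q6 -0.41
shift [0.1761 0.1047 0.0004]
```

Request:
move_arm:
  moves:
    - [0, [0.0176, 0.0105, 0], [0, 0, 0]]
    - [0, [0.0176, 0.0105, 0], [0, 0, 0]]
    - [0, [0.0176, 0.0105, 0], [0, 0, 0]]
    - [0, [0.0176, 0.0105, 0], [0, 0, 0]]
    - [0, [0.0176, 0.0105, 0], [0, 0, 0]]
    - [0, [0.0176, 0.0105, 0], [0, 0, 0]]
    - [0, [0.0176, 0.0105, 0], [0, 0, 0]]
    - [0, [0.0176, 0.0105, 0], [0, 0, 0]]
    - [0, [0.0176, 0.0105, 0], [0, 0, 0]]
    - [0, [0.0176, 0.0105, 0], [0, 0, 0]]

```text
time: 8.63
eef_pos: [0.5635, 0.1424, 0.2004]
tcp_rot: [0.669, 0.744, -0.0, -0.0]
contact_force: [0.0, -0.4, 0.2]
opening: -0.005
finger_force: 0.0
```

Request:
move_arm:
  moves:
    - [0, [0, 0, 0.01], [0, 0, 0]]
    - [0, [0, 0, 0.01], [0, 0, 0]]
    - [0, [0, 0, 0.01], [0, 0, 0]]
    - [0, [0, 0, 0.01], [0, 0, 0]]
    - [0, [0, 0, 0.01], [0, 0, 0]]
    - [0, [0, 0, 0.01], [0, 0, 0]]
    - [0, [0, 0, 0.01], [0, 0, 0]]
    - [0, [0, 0, 0.01], [0, 0, 0]]
    - [0, [0, 0, 0.01], [0, 0, 0]]
    - [0, [0, 0, 0.01], [0, 0, 0]]

```text
time: 9.47
eef_pos: [0.5636, 0.1409, 0.0997]
tcp_rot: [0.669, 0.744, 0.0, 0.0]
contact_force: [0.0, 0.8, -0.0]
opening: -0.0
finger_force: 0.0
```

```bash
python3 - <<'E'
from h import *
arc()
s=get_state();e=s['eef_pos'];R=Ro.from_quat(s['tcp_rot']).as_matrix()
for z in(0,.02,.04):print(z,np.round(proj('scene',e+[0,0,z]),1))
snap('scene','s3.png');snap('wrist','w3.png')
a=cv2.imread('pics/raw_s3.png')[130:280,240:390];b=cv2.imread('pics/raw_w3.png')[150:350,180:380];b=cv2.resize(b,(398,398));a=cv2.resize(a,(398,398),interpolation=cv2.INTER_CUBIC)
cv2.imwrite('pics/m3.png',cv2.convertScaleAbs(np.hstack([a,b]),alpha=1.7,beta=20))
E
```

```text
r 0.12181848354595676 ang 96.28235264700791
t 9.4667 pos [0.5636 0.1409 0.0997] yawy 6.1 z [ 0. -0. -1.] F [ 0.   0.8 -0. ] open -0.0 q6 -0.04
shift [0. 0. 0.]
0 [330.8 220.3]
0.02 [331.8 215.4]
0.04 [332.8 210.4]
```

View pics/m3.png

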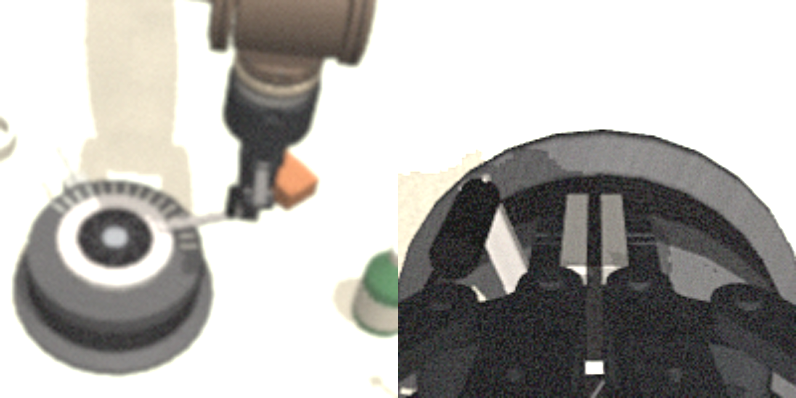

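Scene half: shut fingertips at (245,218), next to the post, again about 35 mm above the TCP. Wrist half: post at (465,225), slim fingertips at (595,195). I'll go 27 mm lower; even if the tips were at the TCP, that height clears the foot. Then I'll push.

Request:
move_arm:
  moves:
    - [0, [-0.0008, 0, 0.0054], [0, 0, 0]]
    - [0, [-0.0008, 0, 0.0054], [0, 0, 0]]
    - [0, [-0.0008, 0, 0.0054], [0, 0, 0]]
    - [0, [-0.0008, 0, 0.0054], [0, 0, 0]]
    - [0, [-0.0008, 0, 0.0054], [0, 0, 0]]
    - [0, [-0.0001, -0.0035, 0], [0, 0, -0.0297]]
    - [0, [-0.0001, -0.0035, 0], [0, 0, -0.0297]]
    - [0, [-0.0001, -0.0035, 0], [0, 0, -0.0297]]
    - [0, [-0.0001, -0.0035, 0], [0, 0, -0.0297]]
    - [0, [-0.0001, -0.0035, 0], [0, 0, -0.0297]]

```text
time: 10.4
eef_pos: [0.5466, 0.1336, 0.0733]
tcp_rot: [0.611, 0.792, -0.0, -0.0]
contact_force: [0.9, -0.1, 0.2]
opening: 0.001
finger_force: 0.0
```

Request:
move_arm:
  moves:
    - [0, [-0.0001, -0.0035, 0], [0, 0, -0.0297]]
    - [0, [-0.0001, -0.0035, 0], [0, 0, -0.0297]]
    - [0, [-0.0001, -0.0035, 0], [0, 0, -0.0297]]
    - [0, [-0.0001, -0.0035, 0], [0, 0, -0.0297]]
    - [0, [-0.0001, -0.0035, 0], [0, 0, -0.0297]]
    - [0, [-0.0002, -0.007, 0], [0, 0, -0.0593]]
    - [0, [-0.0002, -0.007, 0], [0, 0, -0.0593]]
    - [0, [-0.0002, -0.007, 0], [0, 0, -0.0593]]
    - [0, [-0.0002, -0.007, 0], [0, 0, -0.0593]]
    - [0, [-0.0002, -0.007, 0], [0, 0, -0.0593]]

```text
time: 11.23
eef_pos: [0.5009, 0.1095, 0.0736]
tcp_rot: [0.42, 0.907, 0.0, 0.001]
contact_force: [1.3, 1.0, -1.2]
opening: -0.003
finger_force: 0.6
```

```bash
cat >> h.py <<'E'
def blob(cam,f,x0,y0,x1,y1,th=120):
    im=snap(cam,f)[y0:y1,x0:x1].astype(int).sum(2)
    n,l,st,ce=cv2.connectedComponentsWithStats((im<th).astype(np.uint8))
    for i in range(1,n):
        if st[i,4]>15: print(cam,(ce[i]+[x0,y0]).round(1),st[i]+[x0,y0,0,0,0])
E
python3 - <<'E'
from h import *
arc()
blob('top','t4.png',205,190,300,275)
blob('wrist','w4.png',180,200,285,300,60)
E
```

```text
r 0.11759558317236063 ang 130.29190020637827
t 11.2333 pos [0.5009 0.1095 0.0736] yawy 40.3 z [ 0.002  0.    -1.   ] F [ 1.3  1.  -1.2] open -0.003 q6 -0.69
shift [0. 0. 0.]
top [296.4 220.4] [291 194   9  46 139]
top [266.7 214.3] [254 202  26  25 416]
top [234.6 247.5] [ 205  220   80   55 1585]
wrist [238.4 274.5] [ 185  241   97   59 2627]
wrist [282.8 296.1] [281 293   4   7  17]
```

Contact force of about 1.6 N opposing the motion means the post is being pushed. Continuing.

Request:
move_arm:
  moves:
    - [0, [-0.0002, -0.007, 0], [0, 0, -0.0593]]
    - [0, [-0.0002, -0.007, 0], [0, 0, -0.0593]]
    - [0, [-0.0002, -0.007, 0], [0, 0, -0.0593]]
    - [0, [-0.0002, -0.007, 0], [0, 0, -0.0593]]
    - [0, [-0.0002, -0.007, 0], [0, 0, -0.0593]]
    - [0, [-0.0002, -0.007, 0], [0, 0, -0.0593]]
    - [0, [-0.0002, -0.007, 0], [0, 0, -0.0593]]
    - [0, [-0.0002, -0.007, 0], [0, 0, -0.0593]]
    - [0, [-0.0002, -0.007, 0], [0, 0, -0.0593]]
    - [0, [-0.0002, -0.007, 0], [0, 0, -0.0593]]

```text
time: 12.17
eef_pos: [0.4635, 0.0517, 0.0738]
tcp_rot: [0.138, 0.99, 0.0, 0.001]
contact_force: [0.4, 0.4, -0.5]
opening: 0.0
finger_force: 0.6
```

Request:
move_arm:
  moves:
    - [0, [-0.0002, -0.007, 0], [0, 0, -0.0593]]
    - [0, [-0.0002, -0.007, 0], [0, 0, -0.0593]]
    - [0, [-0.0002, -0.007, 0], [0, 0, -0.0593]]
    - [0, [-0.0002, -0.007, 0], [0, 0, -0.0593]]
    - [0, [-0.0002, -0.007, 0], [0, 0, -0.0593]]
    - [0, [-0.0002, -0.007, 0], [0, 0, -0.0593]]
    - [0, [-0.0002, -0.007, 0], [0, 0, -0.0593]]
    - [0, [-0.0001, -0.0035, 0], [0, 0, -0.0297]]
    - [0, [-0.0001, -0.0035, 0], [0, 0, -0.0297]]
    - [0, [0, 0, 0], [0, 0, 0]]

```text
time: 13.0
eef_pos: [0.4612, -0.0041, 0.0737]
tcp_rot: [-0.097, 0.995, 0.0, 0.0]
contact_force: [-0.3, 0.3, 0.0]
opening: 0.001
finger_force: 0.0
```

```bash
python3 - <<'E'
from h import *
arc()
snap('wrist','w5.png');crop('w5.png','w5.png',180,150,380,300,4)
a=cv2.imread('pics/w5.png');cv2.imwrite('pics/w5.png',cv2.convertScaleAbs(a,alpha=1.7,beta=20))
s=get_state();T=np.eye(4);T[:3,:3]=Ro.from_quat(s['tcp_rot']).as_matrix();T[:3,3]=s['eef_pos']
p=camera_params('wrist');Wi=np.linalg.inv(T@np.array(p['tool_from_camera']))
def pj(r,a,z):
    a=np.radians(a);c=Wi@[.5769+r*np.cos(a),.0198+r*np.sin(a),z,1];return round((p['fx']*c[0]/c[2]+p['cx']-180)*4),round((p['fy']*c[1]/c[2]+p['cy']-150)*4)
for a in(202,206,210,214,218):print(a,'post top/base',pj(.118,a,.132),pj(.118,a,.094),'bar',pj(.14,a,.084))
E
```

```text
r 0.11809863520340906 ang 191.6605577889836
t 13.0 pos [ 0.4612 -0.0041  0.0737] yawy 101.2 z [ 0.  0. -1.] F [-0.3  0.3  0. ] open 0.001 q6 -2.0
shift [0. 0. 0.]
202 post top/base (209, 549) (247, 405) bar (221, 239)
206 post top/base (139, 563) (191, 416) bar (156, 253)
210 post top/base (71, 582) (137, 432) bar (93, 272)
214 post top/base (6, 604) (84, 450) bar (32, 294)
218 post top/base (-56, 630) (35, 472) bar (-25, 320)
```

View pics/w5.png

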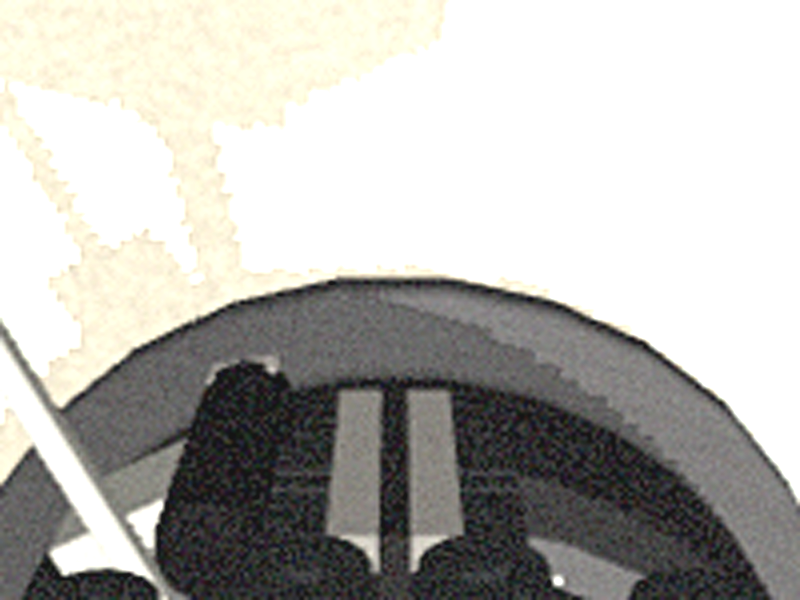

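Post base at (247,400) and top at (212,547), so the lever is at about 202°. The bar is at left, at 218°, about 16° still to go. I'll push on slowly, leaving a little to correct.

Request:
move_arm:
  moves:
    - [0, [0, -0.0027, 0], [0, 0, -0.0227]]
    - [0, [0, -0.0027, 0], [0, 0, -0.0227]]
    - [0, [0, -0.0027, 0], [0, 0, -0.0227]]
    - [0, [0, -0.0027, 0], [0, 0, -0.0227]]
    - [0, [0, -0.0027, 0], [0, 0, -0.0227]]
    - [0, [0, -0.0027, 0], [0, 0, -0.0227]]
    - [0, [0, -0.0027, 0], [0, 0, -0.0227]]
    - [0, [0, -0.0027, 0], [0, 0, -0.0227]]
    - [0, [0, -0.0027, 0], [0, 0, -0.0227]]
    - [0, [0, -0.0027, 0], [0, 0, -0.0227]]

```text
time: 13.88
eef_pos: [0.4688, -0.0291, 0.0735]
tcp_rot: [-0.21, 0.978, 0.0, -0.0]
contact_force: [-1.0, 1.5, 0.9]
opening: -0.003
finger_force: 0.6
```

```bash
python3 - <<'E'
from h import *
arc()
C=[.5769,.0198,0]
for a in(208,212,216):
    r=np.radians(a);q=np.array(C)+[.118*np.cos(r),.118*np.sin(r),.132];print(a,proj('top',q),proj('scene',q),proj('scene',q-[0,0,.02]))
blob('top','t6.png',250,215,320,285)
blob('scene','s6.png',230,150,300,210)
E
```

```text
r 0.11862876964991005 ang 204.3192684260689
t 13.8833 pos [ 0.4688 -0.0291  0.0735] yawy 114.2 z [-0.     0.001 -1.   ] F [-1.   1.5  0.9] open -0.003 q6 -2.27
shift [0. 0. 0.]
208 (np.float64(287.6474468790894), np.float64(253.06596861984303)) (np.float64(271.4231886032845), np.float64(175.16806006451262)) (np.float64(271.4253561399295), np.float64(180.30159252016506))
212 (np.float64(290.40484724752196), np.float64(251.4647566934688)) (np.float64(268.4927080533733), np.float64(175.81184254416019)) (np.float64(268.5391308080285), np.float64(180.9432676188473))
216 (np.float64(293.0413808308312), np.float64(249.67568867184852)) (np.float64(265.6212160940692), np.float64(176.6039549837572)) (np.float64(265.7111625243908), np.float64(181.73268072236124))
top [266.7 220.4] [254 215  26  13 209]
top [285.9 255.2] [ 250  215   68   70 1711]
top [273.3 282.9] [267 281  17   4  47]
scene [274.4 160.7] [253 150  44  37 676]
```

Request:
move_arm:
  moves:
    - [0, [0, 0.004, 0], [0, 0, 0]]
    - [0, [0, 0.012, 0], [0, 0, 0]]
    - [0, [0, 0.014, 0], [0, 0, 0]]
    - [0, [0, 0.014, 0], [0, 0, 0]]
    - [0, [0, 0.014, 0], [0, 0, 0]]
    - [0, [0, 0.014, 0], [0, 0, 0]]
    - [0, [0, 0.014, 0], [0, 0, 0]]
    - [0, [0, 0.014, 0], [0, 0, 0]]
    - [0, [0, 0.01, 0], [0, 0, 0]]
    - [0, [0, 0, 0], [0, 0, 0]]

```text
time: 14.82
eef_pos: [0.4219, 0.0727, 0.0733]
tcp_rot: [-0.211, 0.977, 0.0, -0.0]
contact_force: [0.2, -1.3, 0.1]
opening: -0.001
finger_force: 0.0
```

```bash
python3 - <<'E'
from h import *
arc()
blob('top','t7.png',270,230,320,285)
blob('scene','s7.png',230,150,300,200)
im=cv2.imread('pics/raw_t7.png').astype(int).sum(2)//3
print(im[242:262,280:304])
E
```

```text
r 0.16377970848701132 ang 161.13748567046568
t 14.8167 pos [0.4219 0.0727 0.0733] yawy 114.4 z [-0.001  0.    -1.   ] F [ 0.2 -1.3  0.1] open -0.001 q6 -2.06
shift [0. 0. 0.]
top [294.9 233.9] [291 230   9  10  51]
top [276.3 247.5] [270 243  15   9  82]
scene [297.6 156. ] [296 153   4   7  20]
scene [266.6 181.4] [266 177   3  10  22]
[[ 44  45  63  94 115 123 121 114 103 102  99  87  69  67  77  88  94 104
  115 119 121 120 122 121]
 [ 38  36  52  83 109 120 124 118 109 102  92  76  67  74  86  90  96 108
  117 122 122 123 121 122]
 [ 28  26  40  71  98 114 121 123 117 106  92  79  78  83  89  91  94 102
  114 120 121 122 122 121]
 [ 21  22  31  51  76  97 112 120 122 112 101  94  90  92  90  91  93  96
  105 113 119 121 122 122]
 [ 22  20  26  33  52  74  96 113 122 119 112 106  99  92  89  89  91  91
   98 107 117 121 122 121]
 [ 25  25  26  25  37  57  81 104 118 119 114 104  96  88  86  88  89  90
   98 108 118 121 122 122]
 [ 28  30  30  34  44  61  79  97 109 108  96  82  75  72  76  84  87  92
  105 115 120 121 122 123]
 [ 33  37  49  57  69  81  95 100 100  89  67  52  42 
[... 559 characters left out ...]
23 122 122 122 121 122 123 121 121 121 120 119 122 121 114 101  90
   86  85  91  98 111 118]
 [121 123 122 122 123 122 122 121 121 120 122 122 123 122 121 119 110  97
   90  87  89  95 103 112]
 [123 123 123 122 122 122 122 121 121 122 121 122 122 122 121 122 115 105
   94  90  88  91  96 104]
 [124 123 122 123 121 122 122 121 121 121 121 120 120 122 121 122 117 112
  103  95  90  92  92  95]
 [122 123 123 122 123 124 121 122 122 121 122 122 121 123 121 121 120 118
  111 102  95  94  93  92]
 [123 123 122 124 122 122 121 122 121 121 121 121 120 121 122 122 121 121
  118 112 104  98  95  92]
 [123 122 122 122 122 122 122 122 122 122 121 122 122 121 122 121 122 121
  121 120 114 109 102  99]]
```

Post blob in the top view at (291.7,250.3) gives 214.0°; scene (266.6,181.4) gives 214.7°. The finger contact lags the post by 10°, so the tool must go to 208.1° to put the lever at 218.1°.

Request:
move_arm:
  moves:
    - [0, [0, -0.01, 0], [0, 0, 0]]
    - [0, [0, -0.015, 0], [0, 0, 0]]
    - [0, [0, -0.015, 0], [0, 0, 0]]
    - [0, [0, -0.015, 0], [0, 0, 0]]
    - [0, [0, -0.015, 0], [0, 0, 0]]
    - [0, [0, -0.015, 0], [0, 0, 0]]
    - [0, [0, -0.01, 0], [0, 0, 0]]
    - [0, [0, -0.007, 0], [0, 0, 0]]
    - [0, [0, -0.004, 0], [0, 0, 0]]
    - [0, [0, -0.002, 0], [0, 0, 0]]

```text
time: 15.75
eef_pos: [0.4681, -0.0285, 0.0736]
tcp_rot: [-0.21, 0.978, 0.0, -0.0]
contact_force: [1.6, -0.5, 0.2]
opening: 0.0
finger_force: 0.0
```

```bash
python3 -c "
from h import *
arc()"
```

```text
r 0.11901992300927822 ang 203.91630696285822
t 15.75 pos [ 0.4681 -0.0285  0.0736] yawy 114.2 z [-0.  0. -1.] F [ 1.6 -0.5  0.2] open 0.0 q6 -2.27
shift [0. 0. 0.]
```

Request:
move_arm:
  moves:
    - [0, [0, -0.0012, 0], [0, 0, -0.0105]]
    - [0, [0, -0.0012, 0], [0, 0, -0.0105]]
    - [0, [0, -0.0012, 0], [0, 0, -0.0105]]
    - [0, [0, -0.0012, 0], [0, 0, -0.0105]]
    - [0, [0, -0.0012, 0], [0, 0, -0.0105]]
    - [0, [0, -0.0012, 0], [0, 0, -0.0105]]
    - [0, [0, -0.0012, 0], [0, 0, -0.0105]]
    - [0, [0, 0, 0], [0, 0, 0]]
    - [0, [0, 0, 0], [0, 0, 0]]
    - [0, [0, 0, 0], [0, 0, 0]]

```text
time: 16.58
eef_pos: [0.4717, -0.0353, 0.0736]
tcp_rot: [-0.246, 0.969, -0.0, 0.0]
contact_force: [-0.5, -0.9, 0.2]
opening: -0.004
finger_force: 0.3
```

```bash
python3 -c "
from h import *
arc()"
```

```text
r 0.11878737673744318 ang 207.6294387708873
t 16.5833 pos [ 0.4717 -0.0353  0.0736] yawy 118.5 z [ 0. -0. -1.] F [-0.5 -0.9  0.2] open -0.004 q6 -2.36
shift [0. 0. 0.]
```

Request:
move_arm:
  moves:
    - [0, [0, 0.004, 0], [0, 0, 0]]
    - [0, [0, 0.012, 0], [0, 0, 0]]
    - [0, [0, 0.014, 0], [0, 0, 0]]
    - [0, [0, 0.014, 0], [0, 0, 0]]
    - [0, [0, 0.014, 0], [0, 0, 0]]
    - [0, [0, 0.014, 0], [0, 0, 0]]
    - [0, [0, 0.014, 0], [0, 0, 0]]
    - [0, [0, 0.014, 0], [0, 0, 0]]
    - [0, [0, 0.01, 0], [0, 0, 0]]
    - [0, [0, 0, 0], [0, 0, 0]]

```text
time: 17.42
eef_pos: [0.4176, 0.0634, 0.0733]
tcp_rot: [-0.247, 0.969, 0.0, -0.0]
contact_force: [-0.2, 0.3, -0.6]
opening: -0.005
finger_force: 0.0
```

```bash
python3 - <<'E'
from h import *
arc()
snap('top','t8.png');blob('scene','s8.png',230,150,300,200)
for c,b,e in(('t7.png',(285,246,300,256),0),('t8.png',(285,243,300,256),0)):
    im=cv2.imread('pics/raw_'+c).astype(int).sum(2)/3;x0,y0,x1,y1=b
    w=np.clip(60-im[y0:y1,x0:x1],0,None);yy,xx=np.mgrid[y0:y1,x0:x1];print(c,(w*xx).sum()/w.sum(),(w*yy).sum()/w.sum(),w.sum())
for a in(214,216,218,220):
    r=np.radians(a);q=np.array([.5769,.0198,0])+[.118*np.cos(r),.118*np.sin(r),.132];print(a,proj('top',q),proj('scene',q-[0,0,.02]))
im=cv2.imread('pics/raw_t8.png').astype(int).sum(2)//3
print(im[232:258,280:304])
E
```

```text
r 0.1651517164724668 ang 164.7023503476154
t 17.4167 pos [0.4176 0.0634 0.0733] yawy 118.6 z [-0.001  0.    -1.   ] F [-0.2  0.3 -0.6] open -0.005 q6 -2.16
shift [0. 0. 0.]
scene [296.3 156.2] [293 152   7  10  35]
scene [264.4 182.7] [263 178   3  10  21]
t7.png 291.64622124863087 250.36363636363635 304.33333333333337
t8.png 293.56848701880034 249.11011638316918 372.33333333333337
214 (np.float64(291.7390474644424), np.float64(250.59315107224938)) (np.float64(267.1171491541462), np.float64(181.31963968391187))
216 (np.float64(293.0413808308312), np.float64(249.67568867184852)) (np.float64(265.7111625243908), np.float64(181.73268072236124))
218 (np.float64(294.3102505453518), np.float64(248.713548012866)) (np.float64(264.3225973340177), np.float64(182.1820889783791))
220 (np.float64(295.5441048918212), np.float64(247.70796256540478)) (np.float64(262.95287594157554), np.float64(182.66753325991942))
[[121 117 103  84  64  52  53  61  72  74  67  53  45  38  30  27  26  26
   33  47  70  84  95 108]
 [118 123 117 103  83  63  52  52  58  64  62  52  41  32  28  25  25  28
   38  59  77 
[... 1737 characters left out ...]
95 104 107 111 116 120 120 121 119 110  90  66  55  54  57  66  80
   90  98 110 120 121 122]
 [109 114 118 119 119 120 121 121 122 120 119 108  96  88  85  81  77  80
   86  93 102 113 119 121]
 [119 122 121 122 121 122 121 121 122 121 121 117 115 111 107  95  86  81
   81  89  95 104 113 119]
 [122 123 123 121 121 121 122 121 121 121 121 121 120 120 116 109  99  91
   86  87  92  96 104 112]
 [123 121 122 121 121 121 122 121 122 121 121 121 121 122 121 118 114 103
   96  91  91  91  96 102]
 [123 123 122 122 122 122 122 121 121 120 122 121 121 121 122 121 118 115
  108 100  94  91  92  95]
 [123 121 122 123 123 122 122 121 123 120 122 122 121 122 121 121 121 121
  117 110 100  95  93  94]]
```

Lever now at about 217.4° (top 216.9°, scene 217.9°) against the bar's 218°, which is inside tolerance; the lamp centre is unmoved. Next, the button: lift and travel.

Request:
move_arm:
  moves:
    - [0, [0, 0, -0.012], [0, 0, 0]]
    - [0, [0, 0, -0.012], [0, 0, 0]]
    - [0, [0, 0, -0.012], [0, 0, 0]]
    - [0, [0, 0, -0.012], [0, 0, 0]]
    - [0, [0, 0, -0.012], [0, 0, 0]]
    - [0, [0, 0, -0.012], [0, 0, 0]]
    - [0, [0, 0, -0.012], [0, 0, 0]]
    - [0, [0, 0, -0.012], [0, 0, 0]]
    - [0, [0, 0, -0.012], [0, 0, 0]]
    - [0, [0, 0, -0.012], [0, 0, 0]]

```text
time: 18.35
eef_pos: [0.4195, 0.0609, 0.1944]
tcp_rot: [-0.246, 0.969, -0.0, 0.0]
contact_force: [-0.3, -0.7, -0.0]
opening: -0.0
finger_force: 0.0
```

```bash
python3 - <<'E'
from h import *
b=ray('top',215+632.5/4-.5,165+304.5/4-.5,.044);print(b)
err([b[0],b[1],.19])
E
```

```text
[ 0.50747712 -0.27679638  0.044     ]
t 18.35 pos [0.4195 0.0609 0.1944] yawy 118.4 z [ 0. -0. -1.] F [-0.3 -0.7 -0. ] open -0.0 q6 -2.16
shift [ 0.0834 -0.3389  0.0045]
```

Request:
move_arm:
  moves:
    - [0, [0, 0, 0], [0, 0, 0.12]]
    - [0, [0, 0, 0], [0, 0, 0.12]]
    - [0, [0, 0, 0], [0, 0, 0.12]]
    - [0, [0, 0, 0], [0, 0, 0.12]]
    - [0, [0, 0, 0], [0, 0, 0.12]]
    - [0, [0, 0, 0], [0, 0, 0.12]]
    - [0, [0, 0, 0], [0, 0, 0.12]]
    - [0, [0, 0, 0], [0, 0, 0.12]]
    - [0, [0, 0, 0], [0, 0, 0.12]]
    - [0, [0, 0, 0], [0, 0, 0.12]]

```text
time: 19.18
eef_pos: [0.4194, 0.061, 0.1939]
tcp_rot: [0.347, 0.938, -0.0, 0.0]
contact_force: [-0.5, -1.0, -1.0]
opening: 0.002
finger_force: 0.0
```

```bash
python3 - <<'E'
from h import *
err([.5075,-.277,.19])
E
```

```text
t 19.1833 pos [0.4194 0.061  0.1939] yawy 49.3 z [ 0. -0. -1.] F [-0.5 -1.  -1. ] open 0.002 q6 -0.96
shift [-0.287  -0.1991  0.0039]
```

Request:
move_arm:
  moves:
    - [0, [-0.0287, -0.0199, 0], [0, 0, 0]]
    - [0, [-0.0287, -0.0199, 0], [0, 0, 0]]
    - [0, [-0.0287, -0.0199, 0], [0, 0, 0]]
    - [0, [-0.0287, -0.0199, 0], [0, 0, 0]]
    - [0, [-0.0287, -0.0199, 0], [0, 0, 0]]
    - [0, [-0.0287, -0.0199, 0], [0, 0, 0]]
    - [0, [-0.0287, -0.0199, 0], [0, 0, 0]]
    - [0, [-0.0287, -0.0199, 0], [0, 0, 0]]
    - [0, [-0.0287, -0.0199, 0], [0, 0, 0]]
    - [0, [-0.0287, -0.0199, 0], [0, 0, 0]]

```text
time: 20.02
eef_pos: [0.5096, -0.2784, 0.1937]
tcp_rot: [0.345, 0.939, -0.0, -0.0]
contact_force: [0.6, 0.6, 0.4]
opening: 0.0
finger_force: 0.0
```

Request:
move_arm:
  moves:
    - [0, [0, 0, 0.013], [0, 0, 0]]
    - [0, [0, 0, 0.013], [0, 0, 0]]
    - [0, [0, 0, 0.013], [0, 0, 0]]
    - [0, [0, 0, 0.013], [0, 0, 0]]
    - [0, [0, 0, 0.013], [0, 0, 0]]
    - [0, [0, 0, 0.013], [0, 0, 0]]
    - [0, [0, 0, 0.013], [0, 0, 0]]
    - [0, [0, 0, 0.013], [0, 0, 0]]
    - [0, [0, 0, 0.013], [0, 0, 0]]
    - [0, [0, 0, 0.013], [0, 0, 0]]

```text
time: 20.85
eef_pos: [0.5096, -0.2758, 0.0624]
tcp_rot: [0.344, 0.939, -0.0, 0.0]
contact_force: [-0.8, -0.5, 0.3]
opening: -0.0
finger_force: 0.0
```

```bash
python3 - <<'E'
from h import *
err([.5075,-.277,.045])
# fingertip centre estimate in scene: dark pixels below
e=get_state()['eef_pos']
for z in(0,.02,.04):print(z,np.round(proj('scene',e+[0,0,z]),1))
print('button',proj('scene',[.5075,-.277,.044]))
im=snap('scene','s9.png').astype(int).sum(2)//3;im0=cv2.imread('pics/raw_scene.png').astype(int).sum(2)//3
print(im[168:198,178:198:1])
E
```

```text
t 20.85 pos [ 0.5096 -0.2758  0.0624] yawy 49.7 z [ 0. -0. -1.] F [-0.8 -0.5  0.3] open -0.0 q6 -1.54
shift [ 0.0008 -0.0023  0.0174]
0 [186.7 187.6]
0.02 [185.5 182.8]
0.04 [184.2 177.9]
button (np.float64(187.6901697633571), np.float64(191.33083309940963))
[[ 38  27  22  25  32  32  36  35  41  47  56  57  52  42  37  46  56  60
   64  80]
 [ 62  34  24  24  20  20  27  28  32  34  38  41  39  33  41  52  58  63
   79  99]
 [ 83  42  21  21  21  20  21  22  27  25  29  31  37  42  52  59  62  74
   96 114]
 [ 98  52  27  16  23  23  20  22  19  28  34  40  51  57  61  61  71  86
  107 120]
 [113  67  38  29  25  20  18  19  24  38  52  64  68  69  70  70  83 100
  116 121]
 [124  82  55  42  31  25  15  20  24  46  73  85  87  82  77  83  99 113
  120 122]
 [130  93  66  51  36  23  22  21  26  51  86 105 108 101  97 100 112 119
  123 123]
 [126  97  69  58  43  25  22  25  27  52  87 109 119 116 113 115 119 123
  122 122]
 [119  98  71  59  49  30  19  21  24  43  80 107 119 122 120 121 120 120
  122 122]
 [116 100  75  63  52  33  26  24  21  39  73 103 119 123 121 120 120 121
  
[... 1009 characters left out ...]
 105  90
   86  86]
 [ 89  75  70  86 109 124 126 128 126 128 127 132 143 158 158 137 106  89
   86  87]
 [ 73  71  72  89 111 123 126 128 128 127 127 128 135 148 153 133 104  90
   85  83]
 [ 74  72  72  85 106 122 126 127 129 129 128 130 135 143 139 119  96  86
   84  81]
 [ 78  78  78  80  97 114 122 125 127 126 128 134 138 134 121 104  93  84
   79  75]
 [ 85  80  81  81  88 100 111 116 118 120 125 131 129 121 106  95  87  82
   72  70]
 [ 85  79  77  83  85  87  95 101 105 110 113 115 112 104  95  88  85  76
   66  71]
 [ 83  77  75  78  79  79  81  86  93  99 102 103  98  94  88  82  76  65
   65  76]
 [ 87  79  70  71  74  76  79  83  87  92  93  91  89  84  79  73  66  63
   71  81]]
```

Fingertips confirmed at about TCP+33 mm, above the button. Descending gently.

Request:
move_arm:
  moves:
    - [0, [0, -0.002, 0.01], [0, 0, 0]]
    - [0, [0, 0, 0.01], [0, 0, 0]]
    - [0, [0, 0, 0.01], [0, 0, 0]]
    - [0, [0, 0, 0.008], [0, 0, 0]]
    - [0, [0, 0, 0.003], [0, 0, 0]]
    - [0, [0, 0, 0.002], [0, 0, 0]]
    - [0, [0, 0, 0.002], [0, 0, 0]]
    - [0, [0, 0, 0.001], [0, 0, 0]]
    - [0, [0, 0, 0.001], [0, 0, 0]]
    - [0, [0, 0, 0], [0, 0, 0]]

```text
time: 21.73
eef_pos: [0.5084, -0.2776, 0.0169]
tcp_rot: [0.344, 0.939, -0.0, 0.0]
contact_force: [1.1, 0.8, 0.4]
opening: -0.003
finger_force: 0.0
```

Request:
move_arm:
  moves:
    - [0, [0, 0, 0.001], [0, 0, 0]]
    - [0, [0, 0, 0.001], [0, 0, 0]]
    - [0, [0, 0, 0.001], [0, 0, 0]]
    - [0, [0, 0, 0.001], [0, 0, 0]]
    - [0, [0, 0, 0.001], [0, 0, 0]]
    - [0, [0, 0, 0.001], [0, 0, 0]]
    - [0, [0, 0, 0.001], [0, 0, 0]]
    - [0, [0, 0, 0], [0, 0, 0]]
    - [0, [0, 0, 0], [0, 0, 0]]
    - [0, [0, 0, 0], [0, 0, 0]]

```text
time: 22.57
eef_pos: [0.5083, -0.2775, 0.0099]
tcp_rot: [0.344, 0.939, -0.0, 0.0]
contact_force: [-1.4, 1.2, 3.9]
opening: 0.001
finger_force: 1.7
```

Force of 3.9 N shows the button is going down. I'll press on to its stop.

Request:
move_arm:
  moves:
    - [0, [0, 0, 0.001], [0, 0, 0]]
    - [0, [0, 0, 0.001], [0, 0, 0]]
    - [0, [0, 0, 0.001], [0, 0, 0]]
    - [0, [0, 0, 0.0005], [0, 0, 0]]
    - [0, [0, 0, 0], [0, 0, 0]]
    - [0, [0, 0, 0], [0, 0, 0]]
    - [0, [0, 0, 0], [0, 0, 0]]
    - [0, [0, 0, 0], [0, 0, 0]]
    - [0, [0, 0, 0], [0, 0, 0]]
    - [0, [0, 0, 0], [0, 0, 0]]

```text
time: 23.4
eef_pos: [0.5083, -0.2776, 0.0073]
tcp_rot: [0.344, 0.939, -0.0, -0.0]
contact_force: [-3.7, 3.1, 8.9]
opening: -0.005
finger_force: 4.7
```

At 8.9 N and stalled, the button is on its stop. Releasing and lifting clear.

Request:
move_arm:
  moves:
    - [0, [0, 0, -0.002], [0, 0, 0]]
    - [0, [0, 0, -0.005], [0, 0, 0]]
    - [0, [0, 0, -0.015], [0, 0, 0]]
    - [0, [0, 0, -0.02], [0, 0, 0]]
    - [0, [0, 0, -0.02], [0, 0, 0]]
    - [0, [0, 0, -0.02], [0, 0, 0]]
    - [0, [0, 0, -0.02], [0, 0, 0]]
    - [0, [0, 0, -0.02], [0, 0, 0]]
    - [0, [0, 0, 0], [0, 0, 0]]
    - [0, [0, 0, 0], [0, 0, 0]]

```text
time: 24.23
eef_pos: [0.5088, -0.2779, 0.1288]
tcp_rot: [0.344, 0.939, -0.0, 0.001]
contact_force: [-0.9, 0.1, -0.6]
opening: 0.003
finger_force: 0.0
```

```bash
python3 - <<'E'
from h import *
err([.5075,-.277,.13])
snap('top','t9.png')
for c in('t8.png','t9.png'):
    im=cv2.imread('pics/raw_'+c).astype(int).sum(2)/3;x0,y0,x1,y1=(285,243,300,256)
    w=np.clip(60-im[y0:y1,x0:x1],0,None);yy,xx=np.mgrid[y0:y1,x0:x1];print(c,(w*xx).sum()/w.sum(),(w*yy).sum()/w.sum())
blob('scene','s10.png',230,150,300,200)
for c in('top.png','t9.png'):
    im=cv2.imread('pics/raw_'+c).astype(int).sum(2)[190:240,245:290];n,l,st,ce=cv2.connectedComponentsWithStats((im<120).astype(np.uint8));print(c,ce[1:][st[1:,4]>200])
print(sign_off())
E
```

```text
t 24.2333 pos [ 0.5088 -0.2779  0.1288] yawy 49.7 z [ 0.002 -0.002 -1.   ] F [-0.9  0.1 -0.6] open 0.003 q6 -1.54
shift [ 0.0016 -0.0001 -0.0012]
t8.png 293.56848701880034 249.11011638316918
t9.png 293.60060667340747 249.14863498483314
scene [264.5 182.5] [264 178   2  10  20]
top.png [[21.6812933  24.29099307]]
t9.png [[21.7038835  24.27184466]]
the job is handed in; nothing more can be done
None
```

The lever is lined up with the index bar to within about 1° by the cameras, the button was pressed to its stop and released, and the lamp has not moved; the job was handed in at 24 s and no verdict came back.

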